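# Lift a specimen carrier onto the microscope stage with a lifter

## Task

Slide the blade of the lifter right under the flat specimen carrier on the blue pad, until its tip meets the pad's stop bar (feel for it, do not ram it), lift the carrier on the blade and set it down gently in the seat of the raised stage, lying flat inside the ribs. Then draw the blade out and lay the lifter down flat on the bench top. Touch the carrier only with the lifter, never with the gripper, do not drop or tip it, and leave the yellow and white slide box, the bottle and the beaker where they stand.

Things in the scene. Friction and masses are not known exactly. Their poses are not given: they have to be found in the camera images.
- carrier: Loose aluminium plate, 90 (x) x 120 (y) x 7 mm, 0.14 to 0.28 kg, with a glass flow cell (30 x 78 x 6 mm, two white ports) on top. Lower edges bevelled all round: 2.5 mm up over the outer 6 mm, so the flat underside is 78 x 108 mm. Origin: centre of the underside, z up. Lies flat on the pad, square to it within 0.12 rad, 3 to 47 mm short of the stop bar.
- lifter: Spatula, 0.16 kg, flat on the bench between pad and stage. Steel blade 98 (x) x 64 (y) x 1.6 mm; origin on its underside, mid-width, 45 mm behind the tip; x points to the tip, z up. A neck rises from the blade's rear edge (x = -53) to a black level handle bar 20 mm wide, z 38 to 62 mm, x -60 to -152 mm. Balances near x = -32 mm; let go, it lies stably on its blade, handle in the air.
- lifter_grip (a point): Point inside the lifter's handle to grip, 25 mm behind the blade's rear edge and 50 mm above the blade's underside, in the middle of the handle's width; same axes as the lifter.
- lifter_tip (a point): Middle of the blade's front edge, on its underside; same axes as the lifter.
- pad: Fixed pale blue board, top 10 mm above the bench, origin on the bench, x away from the robot side; spans x -105 to +100, y +-80 mm. Along its front edge runs a lip 5 mm high, 6 mm wide. Beyond the carrier a steel stop bar (156 mm along y, 12 mm high) is clamped with its near face anywhere from x = 52 to 84 mm: not reported, only seen or felt. It backs the carrier when the blade is pushed under.
- stage: Fixed black stage on four pillars, 150 mm wide (y), open at the front (-x): two ledges 35 mm wide, 80 mm apart, 10 mm thick, tops 45 mm above the bench, joined by a bridge at the back (x 57 to 83 mm, a bar on it 12 mm high); the gap is open down to the bench. Origin on the bench under the seat's centre.
- stage_seat (a point): Centre of the carrier's seat at ledge-top height; axes of the stage, x away from its open front. Ribs 4 mm high enclose a seat 100 (x) x 130 mm (y): 5 mm to spare on each side of the carrier, whose 120 mm side bridges the gap. The ledges reach 61 mm to the front (-x) of this point.
- slide_box: Bystander: closed yellow box with white lid, 60 x 100 x 38 mm, 0.18 kg, origin at the centre of its underside.
- bottle: Bystander: amber bottle, 52 mm across, 110 mm high, origin at the centre of its underside.
- beaker: Bystander: clear beaker, 64 mm across, 85 mm high, origin at the centre of its underside.
Things that resemble listed ones, but are neither listed nor needed, are in the scene too. Several things have the shape of the lifter; the one meant has the colours described above.

How it is judged:
On the way, in this order (a step that is already met when the one before it is completed fails the run):
1. the carrier rides on the lifter's blade, which is right under it (carrier's centre within 10 mm of the lifter's origin along the blade), its underside at least 30 mm above the pad's top (height (world z) of carrier above 0.04 m and x of carrier in the frame of lifter between -0.01 and 0.01 m and contact force between carrier and lifter above 0.5 N and contact force between carrier and pad below 0.02 N), for 0.2 s.
2. the carrier lies flat in the stage's seat, clear of the lifter (x of carrier in the frame of stage_seat between -0.008 and 0.008 m and y of carrier in the frame of stage_seat between -0.008 and 0.008 m and z of carrier in the frame of stage_seat between -0.002 and 0.002 m and angle between carrier's own z axis and vertical below 0.025 rad and contact force between carrier and lifter below 0.02 N and linear speed of carrier below 0.02 m/s), for 0.2 s.
At the end, for the whole second after the job is handed in: The carrier rests in the seat, inside the ribs: centre within 8 mm of the seat centre along each stage axis, underside within 2 mm of the ledge tops, tilt under 0.025 rad, clear of the lifter. The lifter rests flat on the bench top (underside below 5 mm, tilt under 0.06 rad) (all of step 2 and height (world z) of lifter below 0.005 m and angle between lifter's own z axis and vertical below 0.06 rad and linear speed of lifter below 0.02 m/s); the robot touches nothing.
It fails at once if the gripper or the arm touches the carrier (contact force between any of the fingers, the arm and carrier above 0.5 N).
It fails at once if the carrier is dropped or thrown about (faster than 0.8 m/s) (linear speed of carrier above 0.8 m/s).
It fails at once if the carrier is tipped by more than 0.5 rad (angle between carrier's own z axis and vertical above 0.5 rad).
It fails at once if the blade or the carrier is rammed against the pad or its stop bar with more than 45 N (contact force between any of carrier, lifter and pad above 45 N).
It fails at once if a bystander is moved by more than 20 mm or tipped over (distance of any of slide_box, bottle, beaker from where it was at the start of the episode above 0.02 m or angle between any of slide_box, bottle, beaker's own z axis and vertical above 0.5 rad).
It also fails if it takes over 64 s, if anything falls off the work surface, if the arm or the gripper's body presses on something with over 40 N, if the wrist force passes 120 N, or if a joint passes its speed limit or range.

## Robot

A 6-joint arm with a two-finger parallel gripper is mounted at the origin on the work surface. World frame = base frame: x ahead of the robot, y to its left, z up, the work surface at z = 0. Lengths are in m, angles in rad, forces in N, time in s.
With the tool pointing down it reaches from about 0.35 to 0.725 m from the base axis. Payload 6 kg.
Tool frame: the origin (TCP) lies at the very end of the fingers, on their centre line; the grasp point (between the pads) lies robot.tcp_to_grasp behind it (robot.tcp_to_grasp is the distance from the TCP to the grasp point, in m); z points along the fingers, y is the line along which they close (so a half turn about z gives the same grasp; the last joint's range is limited). The gripper opens to 85 mm and grips with 20 to 120 N. Pads are 22 mm wide; open, the fingers measure 114 mm over their backs; the gripper's body (76 mm by 85 mm) begins 54 mm behind the grasp point. The pads swing forward as they close: fully open they stand 13 mm farther back than shut.
Start: joints at [-0.892, 0.04, 0.085, 0, -1.615, -0.334], TCP at [0.203, -0.565, 0.231] pointing down, gripper open.
Joint ranges: [-2.56, 2.56], [-1.29, 2.01], [-1.08, 1.49], [-3.29, 1.98], [-2.81, -0.18], [-2.99, 2.99]. Speed limits (rad/s): [2.57, 2.57, 3.01, 3.14, 3.14, 3.14].

## Interface

Orientations are given as a unit quaternion [x, y, z, w].
In Python, from bench import robot gives the robot as it stands.
- The arm moves only by the tool carry_out, never from a script. Its argument "commands" is text: rows parted by semicolons, each of 6 numbers parted by spaces: the shift along the tool's x, y, z scaled (see below), then the turn, a rotation vector about the tool's x, y, z scaled (see below). In form: tx ty tz rx ry rz; .... A call has 1 to 8 rows; each row is the pose to reach, as a shift and turn from the pose commanded when the call began, along the tool's axes at that moment, turning the shorter way round; what a row does not reach only later rows make up. The controller multiplies each number of a shift by 0.25 m and each number of a turn by pi rad. A row lasts 1/10 s, in which the tool goes at most 50 mm and 8.59 degrees, less where a joint would pass 70% of its speed; a pose out of reach is approached as far as the arm can. A call with a number of a shift or a turn outside -1 to 1 is refused whole. A call with a gripper value outside its range is refused whole. "grip" is the opening, from 0 (shut) to 1 (fully open), set as the call begins (left out, the last holds). The fingers move at their own pace and stop on an object; "grip_force" is the grip in N (left out, the last holds). Time passes only in rows, so rows that repeat a pose let the fingers close. It gives the time, the measured TCP pose, the force, the opening and the grip force at its end, in the units of the state.
- robot.state(): the state, without advancing time (a new reading comes with each control period).
- robot.capture(name): name is "side" or "top"; returns a dict with "img" (384x512x3 uint8, red, green, blue), "depth" (384x512 float32, m along the optical axis (not along the pixel's ray), 0 where there is no reading), "fovy" (degrees; the focal length in pixels is half the picture's height over the tangent of half this angle, whatever the lens; pixels are square), "cx", "cy" (the principal point, pixels), "eye" and "rotation" of the camera in the world. Camera axes: x right, y down, z forward; pixel columns grow to the right and rows downward; lengths in m; the calibration is good to about 2 mm. A picture is of the moment at which its call begins.
- robot.close_job(): hands the job in; it is judged then, once.
The state is a dict: "time_s": time; "qpos": joint angles; "joint_vel": joint speeds; "joint_efforts": joint torques, N m; "tool_pos": TCP position; "orientation": TCP orientation; "contact_force": force on the tool from outside, world axes, zero at the start; "torque": the same for the moment, N m; "opening": finger opening in m; "gripper_force": force on a finger pad.
Only numpy, scipy, OpenCV 4.12 (cv2) and the standard library are available. Lean on these libraries where they do the work, as an engineer would, in place of code of your own. Each camera call takes 0.05 s, during which the arm holds its last target. There are 200 camera calls.

## Working session

There is one attempt and no reset: what is moved stays moved. The work goes in short steps, Python scripts to look and compute and a tool call to move; the robot and the scene stay as the last step left them, time stands still between calls to the robot, and variables do not carry over. Pictures are saved under pics/ and viewed, at most 11 in all, crops included, and the job is handed in when it is done.

Besides the shell and the picture viewer there is one more tool, called after "Request:" as name(argument=value, ...), one argument or row to a line, values as JSON. carry_out: Moves the arm, as the interface text tells. Its arguments: {"type":"object","properties":{"commands":{"type":"string"},"grip":{"type":"number"},"grip_force":{"type":"number"}},"required":["commands"]}

```bash
ls; mkdir -p pics; python3 - <<'E'
from bench import robot
import cv2,numpy as np
print(robot.state(), robot.tcp_to_grasp)
for n in("side","top"):
    c=robot.capture(n); np.savez(f"{n}0.npz",**c)
    print(n,c["fovy"],c["cx"],c["cy"],c["eye"],c["rotation"])
    cv2.imwrite(f"pics/{n}0.png",cv2.resize(c["img"][:,:,::-1],(768,576)))
E
```

```text
pics
{'time_s': 0.0, 'qpos': array([-8.92294742e-01,  4.08412383e-02,  8.38213147e-02, -4.66635826e-04,
       -1.61550752e+00, -3.33681373e-01]), 'joint_vel': array([ 6.68274132e-04, -2.26312297e-05, -7.33737503e-04,  9.00965101e-04,
        1.04723140e-03,  2.40187775e-04]), 'joint_efforts': array([-9.47790904e-04, -3.68191016e+01,  3.47408330e+01,  6.93251207e+00,
       -5.52313679e-03,  3.73795842e-06]), 'tool_pos': array([ 0.20277539, -0.56435063,  0.23026739]), 'orientation': array([-1.71567225e-01,  9.85172007e-01,  8.70053735e-04, -2.15716613e-04]), 'contact_force': array([-0.06261966,  0.61179832,  0.68842192]), 'torque': array([0.01061467, 0.02910394, 0.00108332]), 'gripper_force': 0.0, 'opening': 0.08549404519353015} 0.0187
side 47.36349007622121 261.23978888077284 193.3070277832538 [0.04759443 0.80646944 0.93184229] [-0.21303319  0.88361881 -0.404589    0.1007095 ]
top 53.19248518975943 259.5179930786496 189.3590521362985 [ 0.42393008 -0.12209888  1.43968363] [-0.70237158  0.71132286 -0.01461725  0.02191534]
```

View pics/top0.png

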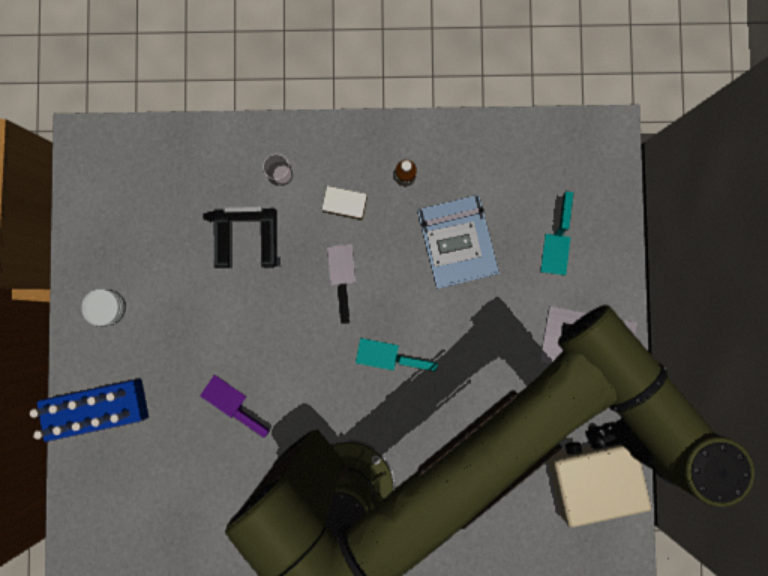

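View pics/side0.png

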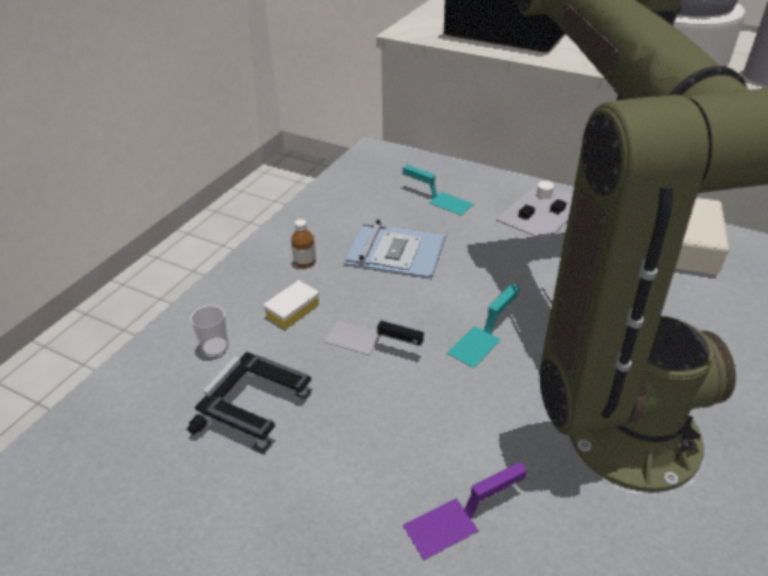

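The top view (768 px wide) shows five spatula-shaped things:
- teal at (555,235)
- teal at (395,355)
- purple at (235,405)
- steel blade with black handle at (342,283)
- a pale plate at (585,330), partly hidden by the arm

Only the one at (342,283) has the steel blade and black handle and lies between the stage (245,237) and the pad (458,242), so that is the lifter. I'll confirm it in a crop while measuring.

```bash
cat > h.py <<'E'
import numpy as np,cv2
from scipy.spatial.transform import Rotation as R
def load(n): return dict(np.load(n))
def K(c): 
    f=192/np.tan(np.radians(float(c["fovy"]))/2); return f,float(c["cx"]),float(c["cy"])
def rot(c):
    r=c["rotation"]; return R.from_quat(r).as_matrix() if r.size==4 else r
def ray(c,uv,z):
    f,cx,cy=K(c); uv=np.atleast_2d(uv).astype(float)
    d=np.c_[(uv[:,0]-cx)/f,(uv[:,1]-cy)/f,np.ones(len(uv))]@rot(c).T
    return c["eye"]+d*((z-c["eye"][2])/d[:,2])[:,None]
def cloud(c):
    f,cx,cy=K(c); v,u=np.mgrid[:384,:512]; d=c["depth"]
    return c["eye"]+np.stack([(u-cx)/f*d,(v-cy)/f*d,d],-1)@rot(c).T
def proj(c,P):
    f,cx,cy=K(c); q=(np.atleast_2d(P)-c["eye"])@rot(c); return np.c_[q[:,0]/q[:,2]*f+cx,q[:,1]/q[:,2]*f+cy]
E
python3 - <<'E'
from h import *
for n in("top","side"):
    c=load(n+"0.npz"); P=cloud(c)
    for w,(u,v) in dict(bench=(200,220) if n=="top" else (200,320),carr=(292,152) if n=="top" else (256,172)).items():
        print(n,w,P[v,u].round(4),c["img"][v,u])
c=load("top0.npz"); im=c["img"]
a=im[110:260,120:350]; cv2.imwrite("pics/crop1.png",cv2.resize(a[:,:,::-1],None,fx=3.4,fy=3.4,interpolation=cv2.INTER_CUBIC))
P=cloud(c); print("pts", {k:(im[v,u],P[v,u].round(3)) for k,(u,v) in dict(pad=(315,175),blade=(228,175),handle=(230,205),ledgeL=(148,163),ledgeR=(179,163),bar=(160,140),stop=(302,144)).items()})
c=load("side0.npz");a=c["img"][130:310,110:330]; cv2.imwrite("pics/crop2.png",cv2.resize(a[:,:,::-1],None,fx=3.3,fy=3.3,interpolation=cv2.INTER_CUBIC))
E
```

```text
top bench [0.3863 0.1168 0.0009] [108 108 105]
top carr [ 0.6369 -0.2315  0.0079] [106 116 127]
side bench [ 0.4642  0.336  -0.    ] [166 167 168]
side carr [ 0.6029 -0.2217  0.0214] [162 163 166]
pts {'pad': (array([122, 139, 157], dtype=uint8), array([ 0.549, -0.316,  0.008])), 'blade': (array([139, 129, 135], dtype=uint8), array([0.554, 0.01 , 0.   ])), 'handle': (array([19, 20, 20], dtype=uint8), array([ 0.44 , -0.002,  0.067])), 'ledgeL': (array([15, 14, 15], dtype=uint8), array([0.598, 0.298, 0.05 ])), 'ledgeR': (array([18, 16, 16], dtype=uint8), array([0.597, 0.186, 0.043])), 'bar': (array([146, 146, 144], dtype=uint8), array([0.681, 0.253, 0.053])), 'stop': (array([139, 131, 134], dtype=uint8), array([ 0.664, -0.268,  0.021]))}
```

View pics/crop1.png

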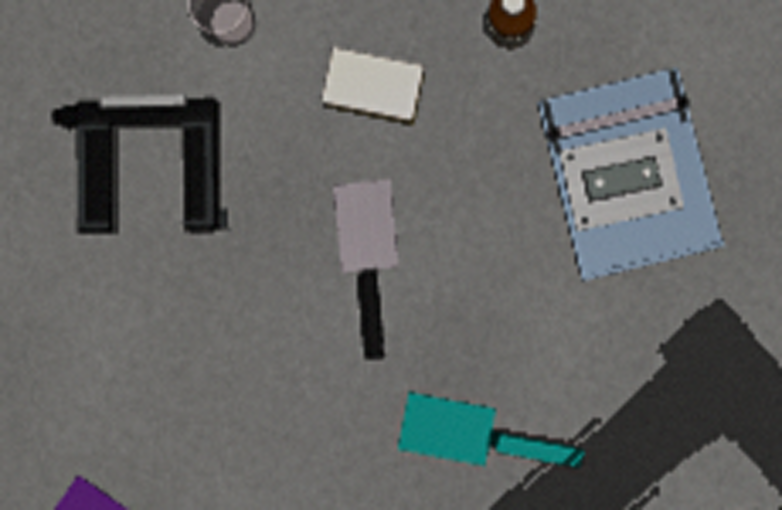

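View pics/crop2.png

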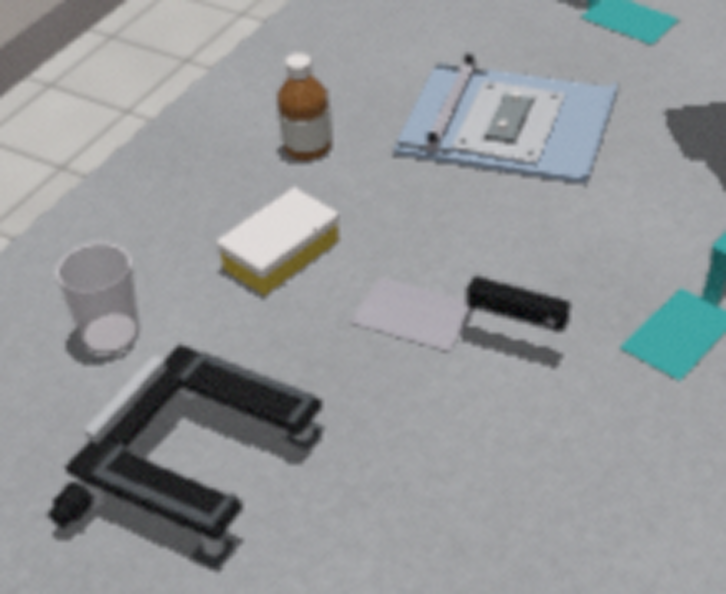

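The crops confirm the lifter: steel blade at crop (365,225), black handle at (371,315). The carrier is on the pad at (620,180), with the stop bar just beyond it at (618,118). The stage opens toward the robot. Next I'll take outlines.

```bash
cat > m.py <<'E'
from h import *
def rect(c,m,z,name):
    m=cv2.morphologyEx(m.astype(np.uint8),cv2.MORPH_OPEN,np.ones((2,2)))
    cs,_=cv2.findContours(m,cv2.RETR_EXTERNAL,cv2.CHAIN_APPROX_NONE)
    k=max(cs,key=cv2.contourArea); W=ray(c,k[:,0],z)[:,:2]
    (cx,cy),(w,h),a=cv2.minAreaRect((W*1000).astype(np.float32)); M=cv2.moments((W*1000).astype(np.float32).reshape(-1,1,2))
    print(name,"centre",round(cx,1),round(cy,1),"size",round(w,1),round(h,1),"ang",round(a,1),"moment-centre",round(M["m10"]/M["m00"],1),round(M["m01"]/M["m00"],1)); return W
def win(a,u0,u1,v0,v1):
    m=np.zeros(a.shape,bool); m[v0:v1,u0:u1]=1; return m&a
E
python3 - <<'E'
from m import *
c=load("top0.npz"); im=c["img"].astype(int); P=cloud(c)
r,g,b=im[...,0],im[...,1],im[...,2]
# windows in full px
pad=win((b-r>18),270,340,125,200); rect(c,pad,.010,"pad")
hull=np.zeros((384,512),np.uint8); k=max(cv2.findContours(pad.astype(np.uint8),0,1)[0],key=cv2.contourArea); cv2.fillPoly(hull,[cv2.convexHull(k)],1)
car=win((hull>0)&(b-r<12)&(r>140),280,325,146,182); rect(c,car,.017,"carrier")
bl=win((r-g>5)&(r>115),212,245,155,195); rect(c,bl,.0016,"blade")
ha=win((r<60)&(P[...,2]>.03),218,245,185,220); rect(c,ha,.062,"handle")
print("colors",im[165,285:325:3].tolist())
for v in range(148,178,4): print(v,"".join(f"{x:4d}" for x in g[v,138:190]))
for u in(147,150,178,181): print(u,"".join(f"{x:4d}" for x in g[130:185,u]))
E
```

```text
pad centre 577.6 -287.9 size 157.4 158.4 ang 13.2 moment-centre 558.3 -306.2
carrier centre 592.7 -272.5 size 88.0 117.9 ang 11.3 moment-centre 592.5 -272.4
blade centre 547.0 10.1 size 97.0 62.0 ang 4.8 moment-centre 546.6 10.1
handle centre 445.9 0.2 size 91.2 21.1 ang 5.2 moment-centre 445.7 0.1
colors [[115, 134, 155], [171, 171, 168], [170, 170, 168], [97, 104, 101], [97, 104, 100], [97, 104, 99], [88, 95, 90], [85, 91, 87], [85, 85, 84], [102, 98, 98], [164, 164, 162], [160, 158, 155], [117, 135, 156], [117, 135, 154]]
148  109 108  71 106  67  44  35  22  25  15  16  18  18  17   8  43  52 109 111 108 104 102 109 111 109 114 112 104 107 110 112 108 110 114 111  79  20  13  17  15  10  17  38  48  23   8  47 114 115 111 108 109
152  111 108 114 113  62  45  43  13  13  13  13  15  14  16   6  42  47 107 108 104 103 104 106 105 107 107 109 106 103 103 107 109 104 107 109  75  18  10  13  17  14  13  39  48  24  11  47 113 106 105 108 109
156  106 108 109 113  70  42  44  15   9  14  13  11  11  15  13  42  49 108 112 108 108 106 106 106 111 110 108 109 113 106 103 105 110 107 10
[... 1334 characters left out ...]
0 109 111 108 107 107 103
150  101 102 103 104 105 109 106 108 123 152 146  78  17   9  13  16  27  42  18  13  14  14  14  17  10  14  11  13  17  16  11  15  12  16  16  16  11  18  16  15  12  15  18  14  19  33  44  15  44 114 113 111 110 105 106
178  108 105 104 104 103 101 108 112 104  21   8  14  17  12  20  26  43  21  10  15  11  15  14  17  16  12  13  11  12  14  16  13  16  13  10  15  17  13  16  18  16  13  16  16  23  46  26  19  48 103 106 101 103 105 110
181  110 107 109 108 108 107 112 108  71  18  10  13  18  14  21  27  47  48  48  48  45  51  48  47  49  46  47  45  47  47  46  48  48  47  48  45  49  49  50  46  48  46  48  47  49  47  23  19  58 107 107 108 105 105 107
```

```bash
python3 - <<'E'
from m import *
c=load("top0.npz"); im=c["img"].astype(float); r,g,b=im[...,0],im[...,1],im[...,2]
pad=win((b-r>15),270,345,125,200)
n,l,s,_=cv2.connectedComponentsWithStats(pad.astype(np.uint8)); pad=np.isin(l,[i for i in range(1,n) if s[i,4]>30])
uv=np.argwhere(pad)[:,::-1]; W=ray(c,uv,.010)[:,:2]*1000
print("pad",cv2.minAreaRect(W.astype(np.float32)))
a=np.radians(12.8)
for a in np.radians([11.5,12,12.5,13]):
    X=W@[np.cos(a),np.sin(a)];Y=W@[-np.sin(a),np.cos(a)]
    # edge lines: per-bin extents -> slopes
    o=[]
    for A,B in((X,Y),(Y,X)):
        bins=np.round(A/6); ks=[k for k in np.unique(bins) if (bins==k).sum()>8][2:-2]
        for f in(np.min,np.max):
            e=np.array([f(B[bins==k]) for k in ks]); p=np.polyfit(np.array(ks)*6,e,1); o+=[round(p[0],4),round(np.median(e),1)]
    print(np.degrees(a).round(1),"Ymin,Ymax slopes/med",o[:4],"Xmin,Xmax",o[4:])
bar=win((r-g>4)&(r>115)&(abs(b-r)<10),280,325,132,152)
uvb=np.argwhere(bar)[:,::-1]; B=ray(c,uvb,.022)[:,:2]*1000; print("bar",len(B),B.mean(0),cv2.minAreaRect(B.astype(np.float32)))
# stage ribs subpixel: inner edges, lines
def cross(p,lo,hi): # first crossing position of midlevel 30 between indices
    for i in range(lo,hi):
        if (p[i]-30)*(p[i+1]-30)<=0 and p[i]!=p[i+1]: return i+(30-p[i])/(p[i+1]-p[i])
L=[];Rr=[]
for v in range(149,174):
    x=cross(g[v],143,147); y=cross(g[v],178,182)
    if x: L.append((x,v))
    if y: Rr.append((y,v))
Lw=ray(c,L,.047)[:,:2]*1000; Rw=ray(c,Rr,.049)[:,:2]*1000
for n,w in(("L",Lw),("R",Rw)):
    p=np.polyfit(w[:,0]-600,w[:,1],1); print(n,"slope",p[0].round(4),"y at x=.6",p[1].round(1),"n",len(w))
for nm,cols,lo,hi in(("backL",range(146,151),147,150),("backR",range(175,180),146,150),("frontL",range(146,151),172,176),("frontR",range(175,180),172,176)):
    q=[(u,cross(g[:,u],lo,hi)) for u in cols]; q=[t for t in q if t[1]]; w=ray(c,q,.047)[:,:2]*1000
    print(nm,np.median(w,0).round(1),len(q))
E
```

```text
pad ((603.8040771484375, -279.5965576171875), (204.96038818359375, 159.2703094482422), 13.07225513458252)
11.5 Ymin,Ymax slopes/med [np.float64(0.0856), np.float64(-472.3), np.float64(-0.0645), np.float64(-316.7)] Xmin,Xmax [np.float64(-0.0216), np.float64(435.0), np.float64(0.0079), np.float64(636.9)]
12.0 Ymin,Ymax slopes/med [np.float64(0.0697), np.float64(-476.9), np.float64(-0.0429), np.float64(-321.0)] Xmin,Xmax [np.float64(-0.0138), np.float64(431.3), np.float64(0.0107), np.float64(633.4)]
12.5 Ymin,Ymax slopes/med [np.float64(0.0583), np.float64(-481.3), np.float64(-0.0378), np.float64(-325.3)] Xmin,Xmax [np.float64(-0.0056), np.float64(427.4), np.float64(-0.0016), np.float64(629.9)]
13.0 Ymin,Ymax slopes/med [np.float64(0.0748), np.float64(-485.7), np.float64(-0.0598), np.float64(-329.6)] Xmin,Xmax [np.float64(0.0017), np.float64(424.2), np.float64(0.0074), np.float64(626.3)]
bar 91 [ 663.3135303  -265.30282891] ((663.4556274414062, -266.39605712890625), (9.859375, 128.1162109375), 12.524938583374023)
L slope 0.0055 y at x=.6 311.9 n 25
R slope 0.0107 y at x=.6 181.5 n 25
backL [655.  299.1] 5
backR [655.7 192.4] 5
frontL [554.6 298.8] 5
frontR [555.4 192.5] 5
```

Measured so far, in mm:

| Thing | Position | Yaw |
|---|---|---|
| Seat | (605.2, 246.7) | ≈0.5° |
| Lifter origin | (551, 10.4) | ≈5.2° |
| Pad | centre ≈(606, -279) | ≈12.9° |
| Carrier | (592.7, -272.5) | 11.3° |
| Bar near face | pad x ≈53 | – |

Next I'll move to above the handle.

```bash
cat > go.py <<'E'
# target of lifter-frame point: python3 go.py x y z yawdeg pitchdeg [lift]; with "lift": xyz is lifter origin, else TCP
import sys; from h import *; from bench import robot
G=np.array([-.078,0,.05-robot.tcp_to_grasp])
def target(a,lift):
    x,y,z,yaw,p=a; L=R.from_euler("ZY",[yaw,p],degrees=True)
    T=L*R.from_matrix(np.diag([-1.,1,-1])); pos=np.array([x,y,z])
    if lift: pos=pos+L.apply(G)
    return pos,T
if __name__=="__main__":
    pos,T=target([float(v) for v in sys.argv[1:6]],len(sys.argv)>6)
    s=robot.state(); C=R.from_quat(s["orientation"])
    d=C.inv().apply(pos-s["tool_pos"]); w=(C.inv()*T).as_rotvec()
    print("dist mm",(1000*np.linalg.norm(d)).round(1),"ang",np.degrees(np.linalg.norm(w)).round(2),"cmd",(d/.25).round(4),(w/np.pi).round(4))
    L=C*R.from_matrix(np.diag([-1.,1,-1])); print("now tcp",s["tool_pos"].round(4),"lifter origin(nominal)",(s["tool_pos"]-L.apply(G)).round(4),"ypr",L.as_euler("ZYX",degrees=True).round(2),"F",s["contact_force"].round(2),"T",s["torque"].round(2),"open",round(s["opening"],4),"t",s["time_s"])
E
python3 go.py .4733 .0033 .13 5.2 0
```

```text
dist mm 636.8 ang 14.56 cmd [-1.786   1.7707  0.4042] [ 0.0005 -0.0001  0.0809]
now tcp [ 0.2028 -0.5644  0.2304] lifter origin(nominal) [ 0.2762 -0.538   0.1991] ypr [1.976e+01 1.000e-02 9.000e-02] F [ 1.06 -0.12  0.05] T [-0.01  0.08 -0.04] open 0.0857 t 0.1
```

Request:
carry_out(
  commands="-0.11 0.11 0 0 0 0.01; -0.22 0.22 0 0 0 0.02; -0.33 0.33 0 0 0 0.03; -0.44 0.44 0 0 0 0.04; -0.55 0.55 0 0 0 0.05; -0.66 0.66 0 0 0 0.06; -0.77 0.77 0 0 0 0.07; -0.88 0.88 0 0 0 0.08",
  grip=1,
)

```text
time_s: 0.9
tool_pos: [0.3357, -0.2817, 0.231]
orientation: [-0.046, 0.999, 0.0, -0.0]
contact_force: [0.6, 0.8, -0.9]
opening: 0.0853
gripper_force: 0.0
```

```bash
python3 go.py .4733 .0033 .13 5.2 0
```

```text
dist mm 332.2 ang 0.07 cmd [-0.6527  1.0845  0.4044] [ 0.0001 -0.      0.0004]
now tcp [ 0.3357 -0.2817  0.231 ] lifter origin(nominal) [ 0.4134 -0.2745  0.1997] ypr [5.27 0.   0.02] F [ 0.56  0.77 -0.88] T [ 0.   -0.12  0.05] open 0.0853 t 0.9
```

Request:
carry_out(
  commands="-0.08 0.13 0.05 0 0 0; -0.16 0.26 0.1 0 0 0; -0.24 0.39 0.15 0 0 0; -0.32 0.52 0.2 0 0 0; -0.40 0.65 0.25 0 0 0; -0.48 0.78 0.3 0 0 0; -0.56 0.90 0.35 0 0 0; -0.65 1.0 0.4 0 0 0",
)

```text
time_s: 1.7
tool_pos: [0.4742, -0.0173, 0.1307]
orientation: [-0.047, 0.999, 0.0, 0.0]
contact_force: [0.4, -0.1, 0.3]
opening: 0.0853
gripper_force: 0.0
```

```bash
python3 go.py .4733 .0033 .0313 5.2 0
```

```text
dist mm 101.5 ang 0.22 cmd [-0.0042  0.0822  0.3977] [0.0002 0.0001 0.0012]
now tcp [ 0.4742 -0.0173  0.1307] lifter origin(nominal) [ 0.5518 -0.0099  0.0994] ypr [ 5.42 -0.01  0.03] F [ 0.42 -0.15  0.32] T [-0.07 -0.03  0.01] open 0.0853 t 1.7
```

Request:
carry_out(
  commands="-0.004 0.082 0 0 0 0.001; -0.004 0.082 0.10 0 0 0.001; -0.004 0.082 0.20 0 0 0.001; -0.004 0.082 0.30 0 0 0.001; -0.004 0.082 0.36 0 0 0.001; -0.004 0.082 0.395 0 0 0.001; -0.004 0.082 0.395 0 0 0.001",
)

```text
time_s: 2.4
tool_pos: [0.4722, 0.0011, 0.0313]
orientation: [-0.045, 0.999, -0.0, -0.001]
contact_force: [0.2, -0.1, -0.9]
opening: 0.0853
gripper_force: 0.0
```

Request:
carry_out(
  commands="0 0 0 0 0 0; 0 0 0 0 0 0; 0 0 0 0 0 0; 0 0 0 0 0 0; 0 0 0 0 0 0; 0 0 0 0 0 0; 0 0 0 0 0 0; 0 0 0 0 0 0",
  grip=0,
  grip_force=100,
)

```text
time_s: 3.2
tool_pos: [0.4734, 0.0014, 0.0331]
orientation: [-0.045, 0.999, 0.0, 0.0]
contact_force: [-0.8, 0.7, 4.8]
opening: 0.0183
gripper_force: 97.2
```

```bash
python3 go.py .4733 .0033 .0313 5.2 0
```

```text
dist mm 2.6 ang 0.06 cmd [-0.0002  0.0074  0.0072] [ 0.      0.0003 -0.0001]
now tcp [0.4734 0.0014 0.0331] lifter origin(nominal) [0.5511 0.0085 0.0019] ypr [ 5.18 -0.05  0.01] F [-0.78  0.72  4.82] T [ 0.27  0.15 -0.02] open 0.0183 t 3.2
```

```bash
cat > go.py <<'E'
# go.py pad x y z pitch [yawdeg]  : blade tip in pad frame (mm; z above bench)
# go.py seat x y z pitch  : lifter origin in seat frame (mm; z world)
# prints command from pose now; plus where lifter is now in both frames
import sys; from h import *; from bench import robot
G=np.array([-.078,0,.0331]); D=R.from_matrix(np.diag([-1.,1,-1]))
F=dict(pad=(np.array([.6062,-.2790,0]),12.9,np.array([.045,0,0])),seat=(np.array([.6052,.2467,0]),.45,np.zeros(3)))
def where(f,s):
    o,yaw,pt=F[f]; L=R.from_quat(s["orientation"])*D; p=s["tool_pos"]+L.apply(pt-G)
    return (R.from_euler("z",-yaw,degrees=True).apply(p-o)*1000).round(1)
if __name__=="__main__":
    f=sys.argv[1]; x,y,z,p=[float(v) for v in sys.argv[2:6]]; o,yaw,pt=F[f]; dy=float(sys.argv[6]) if len(sys.argv)>6 else 0
    Q=R.from_euler("z",yaw,degrees=True); L=R.from_euler("ZY",[yaw+dy,p],degrees=True)
    pos=o+Q.apply(np.array([x,y,z])/1000)+L.apply(G-pt); T=L*D
    s=robot.state(); C=R.from_quat(s["orientation"])
    d=C.inv().apply(pos-s["tool_pos"]); w=(C.inv()*T).as_rotvec()
    print("dist",(1000*np.linalg.norm(d)).round(1),"ang",np.degrees(np.linalg.norm(w)).round(2),"cmd",(d/.25).round(4),(w/np.pi).round(4))
    print("now",f,where(f,s),"ypr",(C*D).as_euler("ZYX",degrees=True).round(2),"tcp",s["tool_pos"].round(4),"F",s["contact_force"].round(2),"T",s["torque"].round(2),"open",round(s["opening"],4),"t",s["time_s"])
E
```

Request:
carry_out(
  commands="0 0 -0.02 0 0 0; 0 0 -0.08 0 0 0; 0 0 -0.16 0 0 0; 0 0 -0.24 0 0 0; 0 0 -0.32 0 0 0; 0 0 -0.32 0 0 0",
)

```text
time_s: 3.8
tool_pos: [0.4741, 0.0015, 0.115]
orientation: [-0.045, 0.999, 0.0, 0.002]
contact_force: [-0.3, 1.0, -0.8]
opening: 0.0181
gripper_force: 97.0
```

```bash
python3 go.py pad -80 9.4 45 10
```

```text
dist 321.1 ang 12.79 cmd [ 0.3547 -1.2328  0.0624] [ 0.0038  0.0566 -0.0428]
now pad [ 55.9 286.4  82.4] ypr [ 5.18 -0.2   0.03] tcp [0.4741 0.0015 0.115 ] F [-0.25  1.02 -0.75] T [ 0.03  0.01 -0.05] open 0.0181 t 3.8
```

Request:
carry_out(
  commands="0.044 -0.125 0 0 0.007 -0.005; 0.088 -0.25 0 0 0.014 -0.01; 0.132 -0.375 0 0 0.021 -0.015; 0.176 -0.5 0 0 0.028 -0.02; 0.22 -0.625 0 0 0.035 -0.025; 0.264 -0.75 0 0 0.042 -0.03; 0.308 -0.875 0 0 0.05 -0.036; 0.354 -1.0 0 0 0.0566 -0.0428",
)

```text
time_s: 4.6
tool_pos: [0.4063, -0.2566, 0.1109]
orientation: [-0.112, 0.99, -0.003, -0.09]
contact_force: [0.5, 0.0, -1.1]
opening: 0.0187
gripper_force: 97.2
```

```bash
python3 go.py pad -80 9.4 45 10
```

```text
dist 58.6 ang 0.86 cmd [ 0.0136 -0.229   0.0478] [ 0.0044 -0.0018  0.0006]
now pad [-74.8  67.2  56.3] ypr [13.01 10.32  0.81] tcp [ 0.4063 -0.2566  0.1109] F [ 0.55  0.   -1.08] T [ 0.11 -0.55 -0.  ] open 0.0187 t 4.6
```

Request:
carry_out(
  commands="0.005 -0.08 0.01 0.0015 0 0; 0.01 -0.16 0.03 0.003 -0.001 0; 0.0136 -0.229 0.0478 0.0044 -0.0018 0; 0.0136 -0.229 0.0478 0.0044 -0.0018 0; 0.0136 -0.229 0.0478 0.0044 -0.0018 0",
)

```text
time_s: 5.1
tool_pos: [0.4143, -0.3124, 0.0997]
orientation: [-0.112, 0.99, -0.01, -0.086]
contact_force: [-0.3, 0.3, -2.2]
opening: 0.0188
gripper_force: 97.2
```

```bash
python3 go.py pad -75 9.4 25 10; python3 - <<'E'
from bench import robot
from h import *
for n in("top","side"):
    c=robot.capture(n); np.savez(f"{n}1.npz",**c)
t=load("top1.npz")["img"][115:245,240:370]; s=load("side1.npz")["img"][110:240,200:330]
o=np.hstack([cv2.resize(a,(390,390),interpolation=cv2.INTER_CUBIC) for a in(t,s)]); cv2.imwrite("pics/p1.png",o[:,:,::-1])
E
```

```text
dist 21.2 ang 0.1 cmd [-0.0305 -0.0036  0.079 ] [-0.0002  0.0005  0.0002]
now pad [-79.   10.4  45.9] ypr [12.93  9.92 -0.03] tcp [ 0.4143 -0.3124  0.0997] F [-0.33  0.27 -2.17] T [ 0.19 -0.48  0.04] open 0.0188 t 5.1
```

View pics/p1.png

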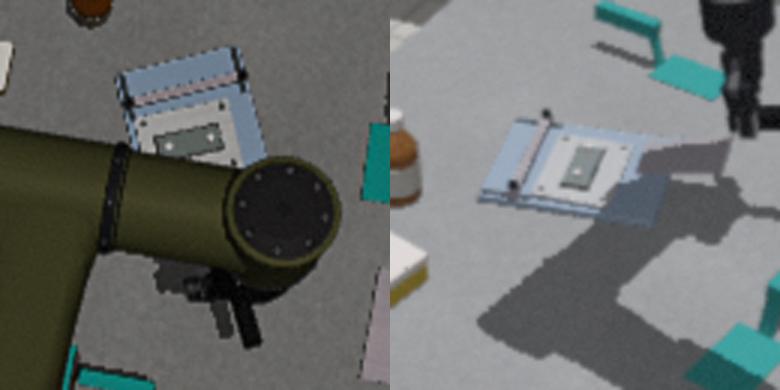

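The left half (top view) shows the arm covering the blade. The right half (side view) shows the tilted blade at (690,165), pointing at the carrier at (585,170). I'll fit the blade's plane from the side depth.

```bash
python3 - <<'E'
from h import *; import go
from bench import robot
s=robot.state(); c=load("side1.npz"); P=cloud(c); im=c["img"].astype(int)
L=R.from_quat(s["orientation"])*go.D; o=s["tool_pos"]-L.apply(go.G)
Q=L.inv().apply((P-o).reshape(-1,3)).reshape(P.shape)*1000
m=(abs(Q[...,2])<12)&(Q[...,0]>-50)&(Q[...,0]<60)&(abs(Q[...,1])<45)
q=Q[m]; print(len(q)); A=np.c_[q[:,:2],np.ones(len(q))]; k,*_=np.linalg.lstsq(A,q[:,2],rcond=None); res=q[:,2]-A@k
print("plane in nominal lifter frame",k.round(4),"rms",res.std().round(2)); print("x",np.percentile(q[:,0],[1,50,98]).round(1),"y",np.percentile(q[:,1],[1,50,99]).round(1))
print("tip corners",go.proj(c,o+L.apply([[.045,.032,0],[.045,-.032,0],[-.053,.032,0]])).round(1))
v,u=np.where(m); print(u.min(),u.max(),v.min(),v.max())
E=[]
for y0 in range(-28,29,8):
    w=(abs(Q[...,1]-y0)<4)&m; E.append((y0,Q[...,0][w].max().round(1)))
print("front edge x by y",E)
E
```

```text
313
plane in nominal lifter frame [-0.0041  0.0108  1.5006] rms 1.65
x [-46.7  -0.2  46.4] y [-27.7   3.5  34.5]
tip corners [[282.5 167.4]
 [286.5 156.4]
 [311.7 167.6]]
282 312 157 167
front edge x by y [(-28, np.float64(49.3)), (-20, np.float64(47.2)), (-12, np.float64(45.6)), (-4, np.float64(48.2)), (4, np.float64(44.9)), (12, np.float64(48.3)), (20, np.float64(45.7)), (28, np.float64(46.8))]
```

```bash
python3 go.py pad -70 7.4 20 10;  python3 go.py pad -63 7.4 11.5 10
```

```text
dist 28.1 ang 0.21 cmd [-0.0516 -0.0125  0.0991] [-0.0005  0.0009  0.0005]
now pad [-78.3  10.7  46.9] ypr [12.99  9.84 -0.07] tcp [ 0.4149 -0.312   0.1006] F [-0.83  0.45 -0.9 ] T [ 0.15 -0.45 -0.01] open 0.0187 t 5.2
dist 38.5 ang 0.21 cmd [-0.085  -0.0125  0.1278] [-0.0005  0.0009  0.0005]
now pad [-78.3  10.7  46.9] ypr [12.99  9.84 -0.07] tcp [ 0.4149 -0.312   0.1006] F [-0.83  0.45 -0.9 ] T [ 0.15 -0.45 -0.01] open 0.0187 t 5.2
```

Request:
carry_out(
  commands="-0.02 -0.006 0.04 0 0.001 0; -0.05 -0.012 0.095 0 0.001 0; -0.065 -0.012 0.11 0 0.001 0; -0.08 -0.012 0.12 0 0.001 0; -0.085 -0.012 0.125 0 0.001 0; -0.085 -0.012 0.125 0 0.001 0; -0.085 -0.012 0.125 0 0.001 0",
)

```text
time_s: 5.9
tool_pos: [0.4309, -0.3121, 0.0667]
orientation: [-0.112, 0.99, -0.011, -0.086]
contact_force: [-0.2, 0.3, -1.5]
opening: 0.0191
gripper_force: 97.3
```

```bash
python3 go.py pad -45 7.4 10 8;python3 go.py pad -25 7.4 10 6; python3 go.py pad 8 7.4 10 4.5
```

```text
dist 17.5 ang 1.99 cmd [-0.068   0.0022  0.0155] [-0.0007 -0.011   0.0003]
now pad [-62.9   6.9  12.7] ypr [12.96  9.99 -0.12] tcp [ 0.4309 -0.3121  0.0667] F [-0.18  0.27 -1.52] T [ 0.1  -0.51 -0.05] open 0.0191 t 5.9
dist 36.1 ang 3.99 cmd [-0.1431  0.0021  0.019 ] [-0.0007 -0.0222  0.0003]
now pad [-62.9   6.9  12.7] ypr [12.96  9.99 -0.12] tcp [ 0.4309 -0.3121  0.0667] F [-0.18  0.27 -1.52] T [ 0.1  -0.51 -0.05] open 0.0191 t 5.9
dist 67.7 ang 5.49 cmd [-0.2707  0.002   0.0093] [-0.0007 -0.0305  0.0003]
now pad [-62.9   6.9  12.7] ypr [12.96  9.99 -0.12] tcp [ 0.4309 -0.3121  0.0667] F [-0.18  0.27 -1.52] T [ 0.1  -0.51 -0.05] open 0.0191 t 5.9
```

Request:
carry_out(
  commands="0 0 0.003 0 0 0; 0 0 0.006 0 0 0; 0 0 0.009 0 0 0; 0 0 0.011 0 0 0; 0 0 0.013 0 0 0; 0 0 0.013 0 0 0",
)

```text
time_s: 6.5
tool_pos: [0.4302, -0.3124, 0.0638]
orientation: [-0.112, 0.99, -0.011, -0.086]
contact_force: [-3.5, -0.4, 4.4]
opening: 0.0188
gripper_force: 98.2
```

```bash
python3 go.py pad -45 7.4 10 8
```

```text
dist 17.2 ang 2.0 cmd [-0.0688  0.0028  0.0036] [-0.0008 -0.0111  0.0003]
now pad [-63.6   6.7   9.8] ypr [12.95  9.99 -0.14] tcp [ 0.4302 -0.3124  0.0638] F [-3.46 -0.39  4.4 ] T [0.22 0.28 0.02] open 0.0188 t 6.5
```

Request:
carry_out(
  commands="-0.009 0 0 0 -0.0014 0; -0.017 0.001 0.0005 0 -0.0028 0; -0.026 0.001 0.001 0 -0.0042 0; -0.034 0.001 0.001 0 -0.0056 0; -0.043 0.002 0.0015 0 -0.007 0; -0.052 0.002 0.0015 0 -0.0084 0; -0.060 0.003 0.002 0 -0.0098 0; -0.068 0.003 0.002 0 -0.011 0",
)

```text
time_s: 7.3
tool_pos: [0.4462, -0.3076, 0.0596]
orientation: [-0.113, 0.991, -0.009, -0.07]
contact_force: [-3.8, -0.6, 3.9]
opening: 0.0189
gripper_force: 98.1
```

```bash
python3 go.py pad -25 7.4 10 6
```

```text
dist 18.9 ang 2.04 cmd [-0.0752 -0.0016  0.0047] [-0.0005 -0.0113  0.0003]
now pad [-45.2   7.9   9.6] ypr [12.96  8.03 -0.09] tcp [ 0.4462 -0.3076  0.0596] F [-3.84 -0.6   3.92] T [-0.25  0.72 -0.02] open 0.0189 t 7.3
```

Request:
carry_out(
  commands="-0.009 0 0 0 -0.0014 0; -0.018 0 0.001 0 -0.0028 0; -0.027 0 0.0015 0 -0.0042 0; -0.036 0 0.002 0 -0.0056 0; -0.046 -0.001 0.0025 0 -0.007 0; -0.056 -0.001 0.003 0 -0.0084 0; -0.066 -0.001 0.0035 0 -0.0098 0; -0.075 -0.001 0.004 0 -0.0113 0",
)

```text
time_s: 8.1
tool_pos: [0.4644, -0.3036, 0.0557]
orientation: [-0.113, 0.992, -0.007, -0.052]
contact_force: [-2.8, -0.2, 1.8]
opening: 0.0184
gripper_force: 98.0
```

```bash
python3 go.py pad -5 7.4 10 4.5;python3 go.py pad 10 7.4 10 4.5
```

```text
dist 18.9 ang 1.49 cmd [-0.0754 -0.0012  0.0044] [-0.0005 -0.0082  0.0004]
now pad [-24.8   7.8  10. ] ypr [12.97  5.98 -0.08] tcp [ 0.4644 -0.3036  0.0557] F [-2.77 -0.18  1.83] T [-0.21  0.57 -0.  ] open 0.0184 t 8.1
dist 33.8 ang 1.49 cmd [-0.1351 -0.0013 -0.0019] [-0.0005 -0.0082  0.0004]
now pad [-24.8   7.8  10. ] ypr [12.97  5.98 -0.08] tcp [ 0.4644 -0.3036  0.0557] F [-2.77 -0.18  1.83] T [-0.21  0.57 -0.  ] open 0.0184 t 8.1
```

Request:
carry_out(
  commands="-0.015 0 0.001 0 -0.0015 0; -0.030 0 0.002 0 -0.003 0; -0.045 0 0.003 0 -0.0045 0; -0.060 -0.001 0.004 0 -0.006 0; -0.075 -0.001 0.0048 0 -0.0082 0; -0.095 -0.001 0.003 0 -0.0082 0; -0.115 -0.001 0.001 0 -0.0082 0; -0.135 -0.001 -0.001 0 -0.0082 0",
)

```text
time_s: 8.9
tool_pos: [0.4975, -0.2963, 0.0526]
orientation: [-0.113, 0.993, -0.005, -0.039]
contact_force: [-2.7, 0.1, 1.1]
opening: 0.0184
gripper_force: 97.8
```

```bash
python3 go.py pad 16 7.4 10 0;python3 go.py pad 36 7.4 10 0; python3 - <<'E'
from bench import robot
from h import *
c=robot.capture("side"); np.savez("side2.npz",**c); a=c["img"][120:220,200:340]
cv2.imwrite("pics/p2.png",cv2.resize(a,(770,550),interpolation=cv2.INTER_CUBIC)[:,:,::-1])
E
```

```text
dist 9.9 ang 4.53 cmd [-0.0144  0.0001  0.037 ] [-0.0005 -0.0252  0.0004]
now pad [10.1  7.5  9.9] ypr [12.97  4.53 -0.09] tcp [ 0.4975 -0.2963  0.0526] F [-2.73  0.09  1.12] T [-0.22  0.45  0.01] open 0.0184 t 8.9
dist 24.8 ang 4.53 cmd [-0.0941  0.      0.0307] [-0.0005 -0.0252  0.0004]
now pad [10.1  7.5  9.9] ypr [12.97  4.53 -0.09] tcp [ 0.4975 -0.2963  0.0526] F [-2.73  0.09  1.12] T [-0.22  0.45  0.01] open 0.0184 t 8.9
```

View pics/p2.png

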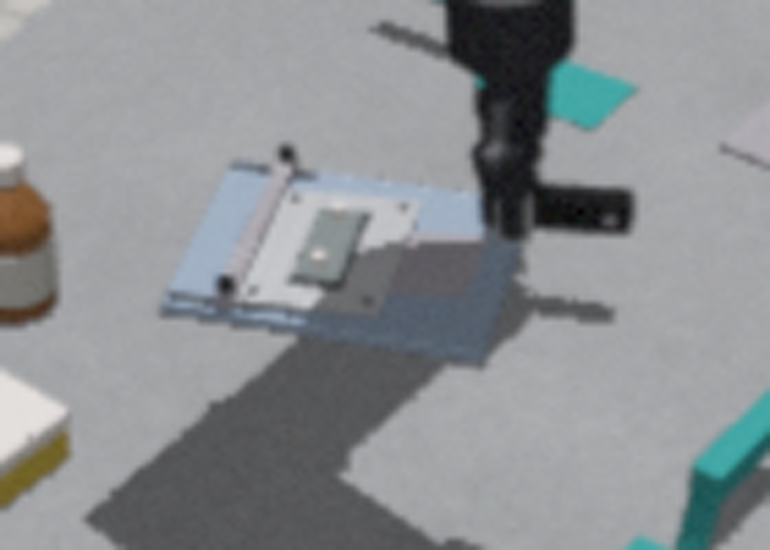

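The side view shows the carrier pressed against the stop bar (edge at about (250,240)), with the blade centred about half under it at (435,265) and its rear past the lip. Next I'll level the blade and slide it further in.

Request:
carry_out(
  commands="-0.004 0 0.007 0 -0.005 0; -0.007 0 0.014 0 -0.010 0; -0.010 0 0.021 0 -0.015 0; -0.013 0 0.028 0 -0.020 0; -0.016 0 0.034 0 -0.025 0; -0.032 0 0.034 0 -0.025 0; -0.048 0 0.033 0 -0.025 0; -0.064 0 0.031 0 -0.025 0",
)

```text
time_s: 9.75
tool_pos: [0.5119, -0.293, 0.0435]
orientation: [-0.113, 0.994, -0.001, -0.0]
contact_force: [-2.5, -0.5, 0.8]
opening: 0.0183
gripper_force: 97.7
```

```bash
python3 go.py pad 45 7.4 10 0
```

```text
dist 17.1 ang 0.1 cmd [-0.0682 -0.0001  0.0016] [-0.0004 -0.0002  0.0003]
now pad [27.9  7.5 10.3] ypr [12.96  0.03 -0.08] tcp [ 0.5119 -0.293   0.0435] F [-2.51 -0.48  0.8 ] T [-0.38  1.37 -0.03] open 0.0183 t 9.75
```

Request:
carry_out(
  commands="-0.01 0 0 0 0 0; -0.02 0 0 0 0 0; -0.03 0 0 0 0 0; -0.04 0 0 0 0 0; -0.05 0 0 0 0 0; -0.06 0 0 0 0 0; -0.068 0 0 0 0 0; -0.076 0 0 0 0 0",
)

```text
time_s: 10.55
tool_pos: [0.5306, -0.2887, 0.0436]
orientation: [-0.113, 0.994, -0.001, -0.0]
contact_force: [-3.9, -1.2, -1.4]
opening: 0.0188
gripper_force: 97.6
```

```bash
python3 go.py pad 55 7.4 10 0
```

```text
dist 7.8 ang 0.12 cmd [-0.0313 -0.0002  0.0019] [-0.0005 -0.0002  0.0004]
now pad [47.2  7.6 10.4] ypr [12.98  0.03 -0.08] tcp [ 0.5306 -0.2887  0.0436] F [-3.85 -1.25 -1.39] T [-0.31  1.21 -0.03] open 0.0188 t 10.55
```

Tip is near 47 now. I'll feel forward in 1 mm rows, a few at a time.

Request:
carry_out(
  commands="-0.004 0 0 0 0 0; -0.008 0 0 0 0 0; -0.012 0 0 0 0 0; -0.012 0 0 0 0 0",
)

```text
time_s: 10.95
tool_pos: [0.5324, -0.2883, 0.0437]
orientation: [-0.113, 0.994, -0.001, -0.001]
contact_force: [-6.8, -0.8, 0.9]
opening: 0.0184
gripper_force: 97.7
```

Request:
carry_out(
  commands="-0.003 0 0 0 0 0; -0.006 0 0 0 0 0; -0.008 0 0 0 0 0; -0.008 0 0 0 0 0",
)

```text
time_s: 11.35
tool_pos: [0.5325, -0.2883, 0.0438]
orientation: [-0.113, 0.994, -0.001, -0.003]
contact_force: [-14.8, -0.7, 4.5]
opening: 0.0186
gripper_force: 98.2
```

```bash
python3 go.py pad 55 7.4 10 0
```

```text
dist 5.9 ang 0.37 cmd [-0.0235 -0.      0.0026] [-0.0001 -0.002   0.0002]
now pad [48.9  7.5  9.9] ypr [12.93  0.37 -0.02] tcp [ 0.5325 -0.2883  0.0438] F [-14.78  -0.75   4.49] T [-0.18  4.66  0.07] open 0.0186 t 11.35
```

The bar is felt at 15 N and the blade has stopped. I'll back off slightly, then lift slowly.

Request:
carry_out(
  commands="0.004 0 0 0 0 0; 0.009 0 0 0 0 0; 0.010 0 -0.004 0 -0.001 0; 0.010 0 -0.010 0 -0.002 0; 0.010 0 -0.016 0 -0.003 0; 0.010 0 -0.024 0 -0.003 0; 0.010 0 -0.032 0 -0.003 0; 0.010 0 -0.040 0 -0.003 0",
)

```text
time_s: 12.15
tool_pos: [0.5325, -0.2881, 0.0535]
orientation: [-0.113, 0.994, -0.0, 0.004]
contact_force: [-3.8, -1.1, -5.9]
opening: 0.0185
gripper_force: 97.1
```

```bash
python3 go.py pad 48 7.4 60 0; python3 - <<'E'
from bench import robot
from h import *
c=robot.capture("side"); np.savez("side3.npz",**c); a=c["img"][120:220,200:340]
cv2.imwrite("pics/p3.png",cv2.resize(a,(770,550),interpolation=cv2.INTER_CUBIC)[:,:,::-1])
E
```

```text
dist 39.6 ang 0.47 cmd [ 0.0034 -0.0007 -0.1583] [-0.0004  0.0025  0.0004]
now pad [49.4  7.7 21.4] ypr [12.98 -0.46 -0.07] tcp [ 0.5325 -0.2881  0.0535] F [-3.8  -1.06 -5.95] T [-0.36  1.89 -0.06] open 0.0185 t 12.15
```

View pics/p3.png

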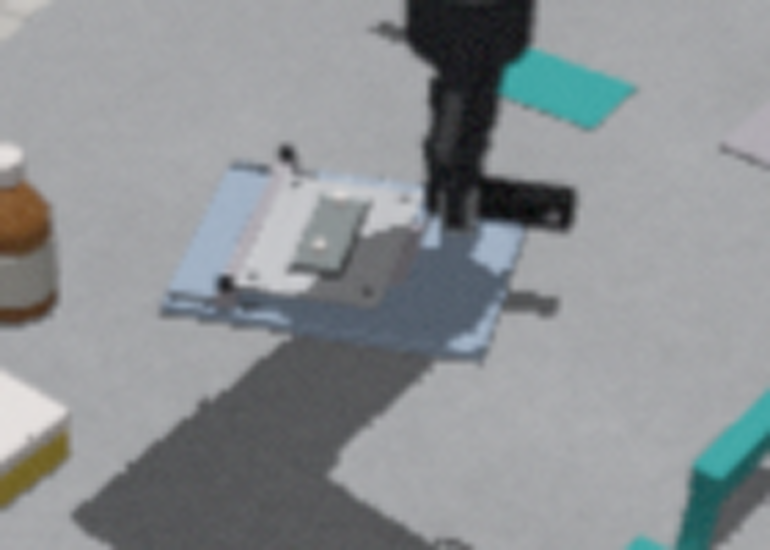

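The side view shows the carrier up on the blade at (330,245), clear of the pad and level, with its front edge at the bar. I'll ease back 2 mm and lift on.

Request:
carry_out(
  commands="0.004 0 -0.002 0 0 0; 0.008 0 -0.008 0 0 0; 0.008 0 -0.02 0 0 0; 0.008 0 -0.04 0 0 0; 0.008 0 -0.065 0 0 0; 0.008 0 -0.09 0 0 0; 0.008 0 -0.12 0 0 0; 0.008 0 -0.15 0 0 0",
)

```text
time_s: 13.0
tool_pos: [0.5308, -0.2887, 0.0921]
orientation: [-0.113, 0.994, -0.0, 0.005]
contact_force: [-0.3, -0.3, -3.7]
opening: 0.0185
gripper_force: 97.5
```

Request:
carry_out(
  commands="0 0 -0.02 0 0 0; 0 0 -0.05 0 0 0; 0 0 -0.08 0 0 0; 0 0 -0.1 0 0 0; 0 0 -0.1 0 0 0; 0 0 -0.1 0 0 0",
)

```text
time_s: 13.6
tool_pos: [0.5303, -0.2886, 0.116]
orientation: [-0.113, 0.994, -0.0, 0.004]
contact_force: [0.6, 0.1, -4.6]
opening: 0.0187
gripper_force: 97.5
```

```bash
python3 go.py seat -90 -2 85 0; python3 - <<'E'
from h import *; import go
from bench import robot
s=robot.state(); c=robot.capture("side"); np.savez("side4.npz",**c); P=cloud(c); im=c["img"].astype(int)
L=R.from_quat(s["orientation"])*go.D; o=s["tool_pos"]-L.apply(go.G)
Q=L.inv().apply((P-o).reshape(-1,3)).reshape(P.shape)*1000
m=(abs(Q[...,2]-8.6)<4)&(Q[...,0]>-60)&(Q[...,0]<70)&(abs(Q[...,1])<80)
q=Q[m]; print(len(q)); A=np.c_[q[:,:2],np.ones(len(q))]; k,*_=np.linalg.lstsq(A,q[:,2],rcond=None)
print("plane",k.round(4)); print("rect in lifter frame",cv2.minAreaRect(q[:,:2].astype(np.float32)),"x",np.percentile(q[:,0],[1,99]),"y",np.percentile(q[:,1],[1,99]))
E
```

```text
dist 540.1 ang 12.54 cmd [-0.1149  2.1571 -0.0101] [-0.0001  0.0029  0.0696]
now seat [  -2.6 -517.7   83.6] ypr [12.98 -0.51 -0.08] tcp [ 0.5303 -0.2886  0.116 ] F [ 0.58  0.1  -4.59] T [-0.08  0.36  0.02] open 0.0187 t 13.6
446
plane [-2.200e-03  2.000e-03  8.596e+00]
rect in lifter frame ((-1.6692276000976562, 6.044284820556641), (99.8392562866211, 126.26618194580078), 0.27587491273880005) x [-44.59066325  47.29563348] y [-54.40190559  66.97452765]
```

Request:
carry_out(
  commands="-0.001 0.016 0 0 0 0.0005; -0.002 0.04 0 0 0 0.0013; -0.004 0.072 0 0 0 0.0023; -0.006 0.112 0 0 0.001 0.0036; -0.0085 0.16 0 0 0.001 0.0052; -0.0115 0.216 0 0 0.002 0.007; -0.015 0.276 0 0 0.002 0.009; -0.018 0.336 0 0 0.0029 0.011",
)

```text
time_s: 14.45
tool_pos: [0.5157, -0.2044, 0.1162]
orientation: [-0.096, 0.995, -0.001, 0.0]
contact_force: [-0.5, 1.0, -2.9]
opening: 0.0186
gripper_force: 97.5
```

Request:
carry_out(
  commands="0 0.068 0 0 0 0.0025; -0.001 0.14 0 0 0 0.005; -0.002 0.212 0 0 0 0.0075; -0.003 0.284 0 0 0 0.01; -0.004 0.356 0 0 0 0.0125; -0.006 0.428 0 0 0 0.015; -0.009 0.5 0 0 0 0.0175; -0.012 0.572 0 0 0 0.02",
)

```text
time_s: 15.25
tool_pos: [0.4911, -0.0634, 0.1161]
orientation: [-0.065, 0.998, -0.001, 0.0]
contact_force: [-0.3, 0.1, -4.6]
opening: 0.0188
gripper_force: 97.6
```

```bash
python3 go.py seat -90 -2 85 0
```

```text
dist 311.5 ang 6.95 cmd [ 0.0558  1.2447 -0.0096] [-0.0003  0.0002  0.0386]
now seat [ -39.1 -299.8   83. ] ypr [ 7.4  -0.04 -0.06] tcp [ 0.4911 -0.0634  0.1161] F [-0.33  0.12 -4.63] T [-0.03  0.27  0.01] open 0.0188 t 15.25
```

Request:
carry_out(
  commands="0.002 0.072 0 0 0 0.0022; 0.005 0.144 0 0 0 0.0045; 0.008 0.216 0 0 0 0.0067; 0.012 0.288 -0.001 0 0 0.009; 0.015 0.36 -0.002 0 0 0.0112; 0.018 0.432 -0.003 0 0 0.0134; 0.022 0.504 -0.004 0 0 0.0156; 0.026 0.576 -0.005 0 0 0.018",
)

```text
time_s: 16.05
tool_pos: [0.4659, 0.0785, 0.1171]
orientation: [-0.036, 0.999, -0.0, 0.0]
contact_force: [0.5, -0.1, -4.7]
opening: 0.0185
gripper_force: 97.5
```

```bash
python3 go.py seat -90 -2 85 0
```

```text
dist 167.4 ang 3.71 cmd [ 0.0665  0.6663 -0.0046] [-0.0002  0.0002  0.0206]
now seat [ -62.8 -162.1   84. ] ypr [ 4.16 -0.03 -0.04] tcp [0.4659 0.0785 0.1171] F [ 0.52 -0.14 -4.75] T [-0.04  0.26 -0.03] open 0.0185 t 16.05
```

Request:
carry_out(
  commands="0.007 0.072 0 0 0 0.0022; 0.014 0.144 0 0 0 0.0045; 0.022 0.216 0 0 0 0.0067; 0.029 0.288 -0.001 0 0 0.009; 0.036 0.36 -0.002 0 0 0.0112; 0.043 0.43 -0.003 0 0 0.0134; 0.049 0.49 -0.004 0 0 0.0152; 0.054 0.54 -0.0045 0 0 0.017",
)

```text
time_s: 16.85
tool_pos: [0.4425, 0.2121, 0.118]
orientation: [-0.01, 1.0, -0.0, 0.0]
contact_force: [-0.1, -0.4, -4.9]
opening: 0.0182
gripper_force: 97.5
```

Request:
carry_out(
  commands="0.006 0.04 0 0 0 0.001; 0.010 0.07 0 0 0 0.002; 0.012 0.09 0 0 0 0.003; 0.013 0.11 0 0 0 0.0036; 0.013 0.116 0 0 0 0.0036; 0.013 0.116 0 0 0 0.0036; 0.013 0.116 0 0 0 0.0036",
)

```text
time_s: 17.55
tool_pos: [0.4396, 0.2394, 0.1178]
orientation: [-0.004, 1.0, -0.001, 0.0]
contact_force: [-0.8, 0.2, -3.1]
opening: 0.0183
gripper_force: 97.5
```

```bash
python3 go.py seat -6 -5 80 0; python3 - <<'E'
from bench import robot
from h import *
for n in("top","side"):
    c=robot.capture(n); np.savez(f"{n}5.npz",**c)
t=load("top5.npz")["img"][110:240,110:240]; s=load("side5.npz")["img"][190:320,100:230]
o=np.hstack([cv2.resize(a,(390,390),interpolation=cv2.INTER_CUBIC) for a in(t,s)]); cv2.imwrite("pics/p5.png",o[:,:,::-1])
E
```

```text
dist 81.8 ang 0.1 cmd [-0.3265  0.004   0.0187] [-0.0005  0.     -0.0001]
now seat [-87.6  -6.1  84.7] ypr [ 0.43 -0.01 -0.09] tcp [0.4396 0.2394 0.1178] F [-0.78  0.2  -3.12] T [-0.    0.28 -0.02] open 0.0183 t 17.55
```

View pics/p5.png

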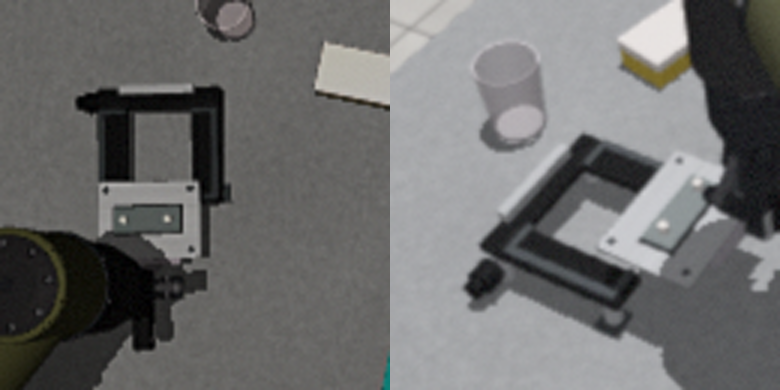

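Both views show the carrier level on the blade in front of the stage, at top crop (150,215) and side crop (670,225). I'll measure the carrier in the same top camera that gave the seat.

```bash
cat > ct.py <<'E'
from h import *; import go,sys
from bench import robot
def meas(c,ztop,u0=138,u1=190,v0=135,v1=205):
    g=c["img"].astype(float).min(-1); w=g[v0:v1,u0:u1]
    m=((w>125)&(np.ptp(c["img"].astype(int)[v0:v1,u0:u1],axis=-1)<25)).astype(np.uint8); n,l,s,_=cv2.connectedComponentsWithStats(m); b=1+np.argmax(s[1:,4]); m=l==b
    lo=[];hi=[]
    for v in range(v0,v1):
        i=np.where(m[v-v0])[0]
        if len(i)<25: continue
        for arr,k,d in((lo,i[0]+u0,-1),(hi,i[-1]+u0,1)):
            a,bk=g[v,k-d],g[v,k+2*d]; f=np.clip((g[v,k+d]-bk)/(a-bk),0,1); arr.append((k+d*(.5+f),v))
    L=ray(c,lo,ztop)*1000;H=ray(c,hi,ztop)*1000
    tp=[]
    for u in range(int(np.median([p[0] for p in lo]))+3,int(np.median([p[0] for p in hi]))-2):
        j=np.where(m[:,u-u0])[0]
        if len(j)<1: continue
        k=j[0]+v0; a,bk=g[k+1,u],g[k-2,u]; tp.append((u,k-.5-np.clip((g[k-1,u]-bk)/(a-bk),0,1)))
    T=ray(c,tp,ztop)*1000
    pl=np.polyfit(L[:,0]-600,L[:,1],1);ph=np.polyfit(H[:,0]-600,H[:,1],1);pt=np.polyfit(T[:,1]-T[:,1].mean(),T[:,0],1)
    print("n",len(L),"left y",np.median(L[:,1]).round(1),"right y",np.median(H[:,1]).round(1),"mid",((np.median(L[:,1])+np.median(H[:,1]))/2).round(1),"slopes",pl[0].round(3),ph[0].round(3),"front x",np.median(T[:,0]).round(1),"slope",pt[0].round(4),"centre x",(np.median(T[:,0])-45).round(1))
if __name__=="__main__":
    s=robot.state(); w=go.where("seat",s); print("lifter now",w); meas(load(sys.argv[1]),w[2]/1000+.0086)
E
python3 ct.py top5.npz
```

```text
lifter now [-87.6  -6.   84.7]
n 7 left y 304.3 right y 185.5 mid 244.9 slopes 0.019 -0.004 front x 566.3 slope 0.0127 centre x 521.3
```

```bash
python3 go.py seat -3 -5 70 0 0.4
```

```text
dist 85.9 ang 0.43 cmd [-0.3385  0.0018  0.059 ] [-0.0005  0.0001 -0.0023]
now seat [-87.6  -6.   84.7] ypr [ 0.43 -0.01 -0.09] tcp [0.4396 0.2395 0.1178] F [-0.31 -1.1  -3.47] T [-0.08  0.3  -0.01] open 0.0186 t 17.65
```

Request:
carry_out(
  commands="-0.015 0 0.005 0 0 -0.0003; -0.045 0 0.01 0 0 -0.0006; -0.09 0 0.02 0 0 -0.001; -0.14 0.001 0.03 0 0 -0.0013; -0.19 0.001 0.04 0 0 -0.0016; -0.24 0.0015 0.05 0 0 -0.0019; -0.28 0.002 0.055 0 0 -0.0023; -0.31 0.002 0.059 0 0 -0.0023",
)

```text
time_s: 18.45
tool_pos: [0.5181, 0.2405, 0.1024]
orientation: [-0.007, 1.0, -0.001, -0.0]
contact_force: [0.3, -0.8, -4.0]
opening: 0.0184
gripper_force: 97.5
```

Request:
carry_out(
  commands="-0.012 0 0 0 0 0; -0.02 0 0 0 0 0; -0.026 0 0 0 0 0; -0.028 0 0 0 0 0; -0.028 0 0 0 0 0; -0.028 0 0 0 0 0",
)

```text
time_s: 19.05
tool_pos: [0.5239, 0.241, 0.1033]
orientation: [-0.008, 1.0, -0.001, 0.0]
contact_force: [0.2, 0.9, -4.0]
opening: 0.0185
gripper_force: 97.6
```

```bash
python3 go.py seat -3 -5 50 0 0.4; python3 - <<'E'
from bench import robot
from h import *
for n in("top","side"):
    c=robot.capture(n); np.savez(f"{n}6.npz",**c)
t=load("top6.npz")["img"][120:200,125:205]; s=load("side6.npz")["img"][210:310,100:200]
o=np.hstack([cv2.resize(a,(400,400),interpolation=cv2.INTER_CUBIC) for a in(t,s)]); cv2.imwrite("pics/p6.png",o[:,:,::-1])
E
python3 ct.py top6.npz
```

```text
dist 20.2 ang 0.08 cmd [-0.0013 -0.0019  0.0807] [-0.0004  0.0001  0.0002]
now seat [-3.3 -4.5 70.2] ypr [ 0.88 -0.02 -0.07] tcp [0.5239 0.241  0.1033] F [ 0.17  0.86 -3.95] T [0.03 0.3  0.05] open 0.0185 t 19.05
lifter now [-3.3 -4.6 70.1]
n 7 left y 309.2 right y 187.6 mid 248.4 slopes -0.069 -0.034 front x 651.0 slope 0.0018 centre x 606.0
```

View pics/p6.png

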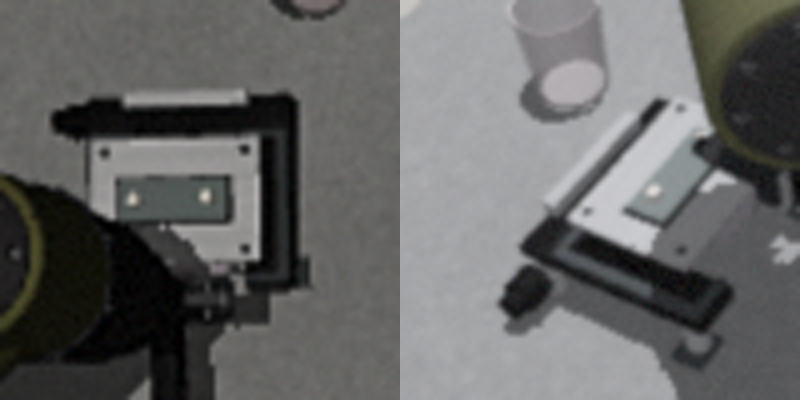

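The top view shows the carrier over the seat, centred within about 1–2 mm: front edge at (175,137) inside the bridge, right edge at (262,200). I'll correct −0.7 mm in y and lower it.

```bash
python3 go.py seat -3.8 -5.4 50 0 0.4
```

```text
dist 20.1 ang 0.08 cmd [ 0.0021 -0.0033  0.0805] [-0.0004  0.0001  0.0001]
now seat [-3.3 -4.6 70.1] ypr [ 0.87 -0.02 -0.07] tcp [0.5239 0.241  0.1032] F [ 0.35  0.05 -4.02] T [-0.05  0.26 -0.  ] open 0.0191 t 19.15
```

Request:
carry_out(
  commands="0.001 -0.002 0.008 0 0 0; 0.002 -0.003 0.02 0 0 0; 0.002 -0.003 0.035 0 0 0; 0.002 -0.003 0.05 0 0 0; 0.002 -0.003 0.064 0 0 0; 0.002 -0.003 0.074 0 0 0; 0.002 -0.003 0.078 0 0 0; 0.002 -0.003 0.078 0 0 0",
)

```text
time_s: 19.95
tool_pos: [0.5235, 0.24, 0.0834]
orientation: [-0.008, 1.0, -0.001, 0.0]
contact_force: [-0.0, 0.9, -4.8]
opening: 0.0185
gripper_force: 97.5
```

```bash
python3 go.py seat -3.8 -5.4 44 0 0.4; python3 - <<'E'
from bench import robot
from h import *
c=robot.capture("top"); np.savez("top7.npz",**c)
E
python3 ct.py top7.npz
```

```text
dist 6.3 ang 0.1 cmd [0.0004 0.0003 0.0253] [-0.0005  0.      0.0001]
now seat [-3.7 -5.5 50.3] ypr [ 0.86 -0.   -0.1 ] tcp [0.5235 0.24   0.0834] F [-0.05  0.89 -4.82] T [-0.02  0.25  0.01] open 0.0185 t 19.95
lifter now [-3.6 -5.4 50.5]
n 7 left y 307.0 right y 187.1 mid 247.0 slopes 0.033 0.014 front x 651.0 slope -0.0553 centre x 606.0
```

Request:
carry_out(
  commands="0.001 0 0.005 0 0 0; 0.002 0 0.010 0 0 0; 0.002 0 0.015 0 0 0; 0.002 0 0.020 0 0 0; 0.002 0 0.024 0 0 0; 0.002 0 0.028 0 0 0; 0.002 0 0.032 0 0 0; 0.002 0 0.036 0 0 0",
)

```text
time_s: 20.8
tool_pos: [0.5236, 0.2403, 0.0752]
orientation: [-0.008, 1.0, -0.0, 0.001]
contact_force: [-0.3, 0.8, -1.8]
opening: 0.0182
gripper_force: 97.9
```

Request:
carry_out(
  commands="0 0 0.004 0 0 0; 0 0 0.009 0 0 0; 0 0 0.014 0 0 0; 0 0 0.019 0 0 0; 0 0 0.022 0 0 0; 0 0 0.022 0 0 0; 0 0 0.022 0 0 0",
)

```text
time_s: 21.5
tool_pos: [0.5231, 0.2401, 0.0691]
orientation: [-0.008, 1.0, -0.001, 0.0]
contact_force: [0.4, 0.3, -2.1]
opening: 0.0187
gripper_force: 97.9
```

```bash
python3 go.py seat -60 -5.4 37 0; python3 - <<'E'
from bench import robot
from h import *
for n in("top","side"):
    c=robot.capture(n); np.savez(f"{n}8.npz",**c)
import ct; ct.meas(load("top8.npz"),.052)
t=load("top8.npz")["img"][120:200,125:205]; s=load("side8.npz")["img"][210:310,100:200]
o=np.hstack([cv2.resize(a,(400,400),interpolation=cv2.INTER_CUBIC) for a in(t,s)]); cv2.imwrite("pics/p8.png",o[:,:,::-1])
E
```

```text
dist 55.9 ang 0.42 cmd [ 0.2234  0.0039 -0.004 ] [-0.0005  0.0001  0.0023]
now seat [-4.2 -5.5 36. ] ypr [ 0.86 -0.01 -0.09] tcp [0.5231 0.2401 0.0691] F [ 0.38  0.32 -2.13] T [0.03 0.09 0.01] open 0.0187 t 21.5
n 6 left y 306.7 right y 186.8 mid 246.7 slopes 0.004 -0.061 front x 651.9 slope -0.0336 centre x 606.9
```

View pics/p8.png

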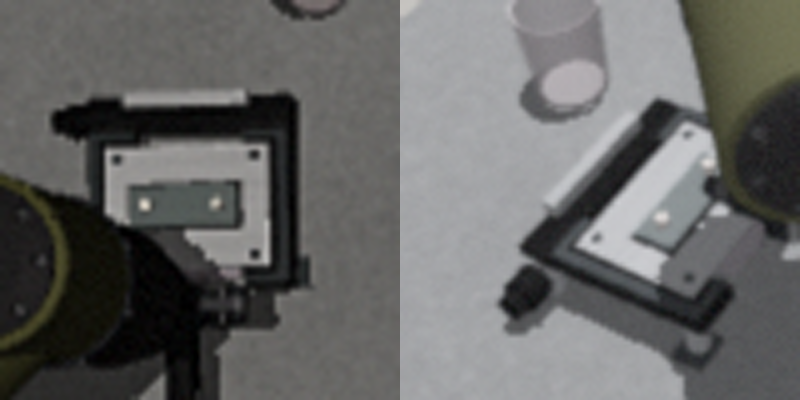

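The carrier lies inside the ribs (top crop centre about (187,203), rib margins even on all sides), and its weight is off the blade. Next I'll draw the blade straight back.

Request:
carry_out(
  commands="0.01 0.001 0 0 0 0; 0.03 0.001 0 0 0 0; 0.06 0.002 0 0 0 0; 0.10 0.003 0 0 0 0; 0.15 0.004 0 0 0 0; 0.20 0.005 0 0 0 0; 0.26 0.006 0 0 0 0; 0.32 0.007 0 0 0 0",
)

```text
time_s: 22.4
tool_pos: [0.4419, 0.2406, 0.0691]
orientation: [-0.008, 1.0, -0.001, 0.0]
contact_force: [-0.5, 0.0, -0.4]
opening: 0.0187
gripper_force: 97.9
```

Request:
carry_out(
  commands="0.06 0.001 0 0 0 0; 0.12 0.002 0 0 0 0; 0.18 0.003 0 0 0 0; 0.22 0.003 0 0 0 0; 0.22 0.003 0 0 0 0",
)

```text
time_s: 22.9
tool_pos: [0.3871, 0.2408, 0.0694]
orientation: [-0.008, 1.0, -0.0, 0.0]
contact_force: [0.7, 0.4, -2.1]
opening: 0.0183
gripper_force: 97.8
```

```bash
python3 go.py seat -135 -60 1 0; python3 -c "
from bench import robot
from h import *
c=robot.capture('top'); np.savez('top9.npz',**c)
import ct; ct.meas(c,.052)"
```

```text
dist 66.2 ang 0.5 cmd [-0.0185 -0.2232  0.1412] [-0.0001  0.0002  0.0028]
now seat [-140.1   -3.6   36.3] ypr [ 0.95 -0.04 -0.02] tcp [0.3871 0.2408 0.0694] F [ 0.72  0.42 -2.14] T [-0.    0.03  0.02] open 0.0183 t 22.9
n 13 left y 306.5 right y 185.7 mid 246.1 slopes 0.004 0.016 front x 651.9 slope -0.0333 centre x 606.9
```

Request:
carry_out(
  commands="0 0 0.02 0 0 0; 0 0 0.05 0 0 0; 0 0 0.08 0 0 0; 0 0 0.11 0 0 0; 0 0 0.13 0 0 0; 0 0 0.138 0 0 0; 0 0 0.143 0 0 0; 0 0 0.146 0 0 0",
)

```text
time_s: 23.75
tool_pos: [0.3883, 0.2405, 0.0332]
orientation: [-0.008, 1.0, -0.001, 0.0]
contact_force: [-2.1, -1.7, 3.3]
opening: 0.0184
gripper_force: 98.6
```

Request:
carry_out(
  commands="0 0 0.001 0 0 0; 0 0 0.002 0 0 0; 0 0 0.002 0 0 0",
)

```text
time_s: 24.05
tool_pos: [0.3884, 0.2406, 0.0331]
orientation: [-0.008, 1.0, -0.001, 0.001]
contact_force: [-3.6, -3.5, 6.1]
opening: 0.0184
gripper_force: 98.9
```

```bash
python3 go.py seat -140 -3.6 0 0 .5
```

```text
dist 1.1 ang 0.12 cmd [ 0.0045  0.0004 -0.0001] [-0.0004  0.0004 -0.0004]
now seat [-1.388e+02 -3.800e+00  1.000e-01] ypr [ 0.87 -0.06 -0.06] tcp [0.3884 0.2406 0.0331] F [-3.6  -3.47  6.05] T [-0.8   1.04 -0.07] open 0.0184 t 24.05
```

The lifter rests on the bench. I'll release it, rise, and move away.

Request:
carry_out(
  commands="0 0 -0.002 0 0 0; 0 0 -0.002 0 0 0; 0 0 -0.002 0 0 0; 0 0 -0.002 0 0 0; 0 0 -0.002 0 0 0; 0 0 -0.002 0 0 0; 0 0 -0.002 0 0 0; 0 0 -0.002 0 0 0",
  grip=1,
  grip_force=20,
)

```text
time_s: 24.85
tool_pos: [0.3881, 0.2405, 0.0326]
orientation: [-0.008, 1.0, -0.001, 0.0]
contact_force: [0.7, -0.9, -0.2]
opening: 0.0853
gripper_force: 0.0
```

Request:
carry_out(
  commands="0 0 -0.04 0 0 0; 0 0 -0.12 0 0 0; 0 0 -0.22 0 0 0; 0 0 -0.34 0 0 0; 0 0 -0.46 0 0 0; 0 0 -0.58 0 0 0; 0 0 -0.66 0 0 0; 0 0 -0.66 0 0 0",
)

```text
time_s: 25.65
tool_pos: [0.3891, 0.2414, 0.2019]
orientation: [-0.007, 1.0, 0.001, 0.002]
contact_force: [0.3, 0.2, 0.1]
opening: 0.0857
gripper_force: 0.0
```

Request:
carry_out(
  commands="0 -0.1 0 0 0 0; 0 -0.25 0 0 0 0; 0 -0.4 0 0 0 0; 0 -0.55 0 0 0 0; 0 -0.7 0 0 0 0; 0 -0.85 0 0 0 0; 0 -1 0 0 0 0; 0 -1 0 0 0 0",
)

```text
time_s: 26.45
tool_pos: [0.3914, -0.0125, 0.1981]
orientation: [-0.005, 1.0, -0.001, 0.0]
contact_force: [-0.0, -0.2, -0.7]
opening: 0.0856
gripper_force: 0.0
```

```bash
python3 - <<'E'
from bench import robot
from h import *
for n in("top","side"):
    c=robot.capture(n); np.savez(f"{n}9.npz",**c)
import ct; ct.meas(load("top9.npz"),.052,v1=185)
c=load("side9.npz"); P=cloud(c).reshape(-1,3)
for nm,lo,hi in(("carrier",(.56,.2,.048),(.65,.30,.056)),("blade",(.375,.2,-.006),(.52,.28,.008))):
    pass
m=np.all((P>[.565,.195,.047])&(P<[.645,.295,.057]),axis=1); q=P[m]; A=np.c_[q[:,:2]-q[:,:2].mean(0),np.ones(len(q))]; print("carrier top plane",np.linalg.lstsq(A,q[:,2],rcond=None)[0].round(4),len(q))
t=load("top9.npz")["img"][115:245,110:240]; s=c["img"][190:320,90:220]
o=np.hstack([cv2.resize(a,(400,400),interpolation=cv2.INTER_CUBIC) for a in(t,s)]); cv2.imwrite("pics/p9.png",o[:,:,::-1])
s=robot.state(); print(s["time_s"],s["tool_pos"],s["opening"])
E
```

```text
n 13 left y 306.5 right y 185.5 mid 246.0 slopes 0.003 0.017 front x 651.9 slope -0.0366 centre x 606.9
carrier top plane [-0.0003 -0.0007  0.0527] 673
26.55 [ 0.39157556 -0.00993624  0.19776856] 0.08541932424210319
```

View pics/p9.png

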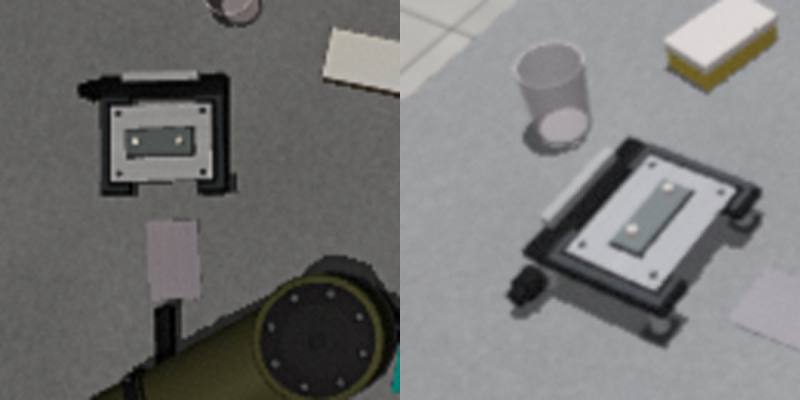

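The top view shows the carrier flat in the seat, at (161,142), with the lifter lying free on the bench, blade at (173,260). The carrier measures level at 52.7 mm top height, within about 2 mm of the seat centre, so I'll hand in.

```bash
python3 -c "
from bench import robot
print(robot.close_job())"
```

```text
the job is handed in; nothing more can be done
None
```

The carrier lies flat in the stage seat inside the ribs, about 2 mm from centre by the cameras, and the lifter is laid flat and free on the bench; I handed the job in at about 27 s, and no verdict came back.

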